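Put a gas burner back together by feel

TASK

One burner of the two-burner gas hob has been washed and left in pieces: put the aluminium flame ring on its bare seat and turn it there under light pressure until its locating pin drops into the hole you cannot see and the ring sits fully down and level. Then lay the black burner cap on it so that it sits flat, let go, and never press either part hard. Leave everything else where it is.

Things in the scene. Friction and masses are not known exactly. Their poses are not given: they have to be found in the camera images.
- crown_mid (a point): Centre of the flame ring (crown): cast aluminium, 160 g, round, 60 mm across. The point is on its axis, half-way up the 20 mm tall part to grip (10 mm solid flange, above it 10 mm of teeth 1 mm inside the flange's edge). It starts upright at any yaw, on its throat: 21 mm in diameter, 12 mm long below the flange, the last 5 mm tapering to 16 mm. z up.
- crown_pin (a point): Centre of the tip of the crown's one locating pin: steel, 6 mm in diameter with a bevelled tip, pointing down, 6 mm long below the flange. It is 21 mm from the crown's axis, in the crown's +x direction, and 16 mm lower than crown_mid. The one wide gap in the ring of teeth is above it, and shows from above where it is.
- crown: The flame ring; origin at the lower end of its throat, 22 mm below crown_mid. Its top is open in the middle: a recess 40 mm across and 10 mm deep inside the teeth. The flange stands on three small feet 1.5 mm high, which count in its height. It and the burner cup and seat must never press on each other with more than 40 N.
- cap_mid (a point): Centre of the burner cap: black enamelled steel, 130 g, round, 66 mm across, gripped across its 8 mm thick rim. The point is on its axis, half-way up the rim. Below the rim a boss of 35 mm diameter reaches 4 mm down: it starts lying on it, rim 4 mm above the worktop. The boss fits loosely in the crown's recess; the rim then rests on the teeth with this point 14 mm above crown_mid. z up.
- cap: The burner cap; origin under its boss, on the axis, 8 mm below cap_mid. Cap and crown must never press on each other with more than 40 N.
- burner_seat (a point): Centre of the bare burner's seat, level with its flat black top face, 22 mm above the worktop: a round block 58 mm across with a bore of 24 mm diameter, 14 mm deep, for the crown's throat. Seated, the flange lies on this face and crown_mid is 10 mm above this point; while the pin rides on the face it is 16 mm above. Axes of the hob: +y along it, away from its knobs; z up.
- cup: The bare burner's fixed cup, which carries the seat; origin on its axis, 16 mm below burner_seat, same axes. In the seat's face is one blind hole for the pin, 9 mm in diameter, 8 mm deep, centre 21 mm from the axis, black in black, unmarked. Its direction from the axis is not known: anywhere within 0.72 rad either side of +y. The seat does not turn.
- hob: Fixed two-burner gas hob: black glass, 290 x 510 mm, 6 mm high, origin at the middle of its underside, long side along y, two knobs 32 mm high at its -y end. Either of its two burners may be the bare one. The other is complete under its black iron pan support, 202 mm square and 40 mm high, whose nearest bar is 114 mm from the bare burner's axis.
- pan_support: Bystander: the bare burner's black cast-iron pan support, 200 mm square, 40 mm high, set aside on the worktop; origin under its middle.
- brush: Bystander: washing-up brush, 200 mm long, lying along its x.
- jar: Bystander: glass spice jar with a steel lid, 66 mm across, 100 mm high; origin under its middle.
- mug: Bystander: dark mug, 80 mm across, 85 mm high; origin under its middle.
- mill: Bystander: wooden pepper mill, 52 mm across, 132 mm high; origin under its middle.
- moka: Bystander: aluminium moka pot, 90 mm across, 167 mm high; origin under its middle.
- spoon: Bystander: wooden spoon, 220 mm long, lying along its x.
Not all that is in view belongs to the job. There is more than one size of the crown; the job needs the smallest.

How it is judged:
By the outcome, as a careful person would: the job done as asked, in the order asked, and still so for the second after the job is handed in, with the robot touching nothing.
It also fails if it takes over 72 s, if anything falls off the work surface, if the arm or the gripper's body presses on something with over 40 N, if the wrist force passes 120 N, or if a joint passes its speed limit or range.

ROBOT

A 6-joint arm with a two-finger parallel gripper is mounted at the origin on the work surface. World frame = base frame: x ahead of the robot, y to its left, z up, the work surface at z = 0. Lengths are in mm, angles in rad, forces in N, time in s.
With the tool pointing down it reaches from about 275 to 875 mm from the base axis. Payload 12.5 kg.
Tool frame: the origin (TCP) lies at the very end of the fingers, on their centre line; the grasp point (between the pads) lies manip.grasp_offset behind it (manip.grasp_offset is the distance from the TCP to the grasp point, in mm); z points along the fingers, y is the direction in which the jaws open and shut (so a half turn about z gives the same grasp; the last joint's range is limited). The gripper opens to 85 mm and grips with 20 to 120 N. Pads are 22 mm wide; open, the fingers measure 114 mm over their backs; the gripper's body (76 mm by 85 mm) begins 54 mm behind the grasp point. The pads swing forward as they close: fully open they stand 13 mm farther back than shut.
Start: joints at [1.016, 0.351, 1.652, -0, 1.139, -0.085], TCP at [248.957, 490.413, 231.29] pointing down, gripper open.
Joint ranges: [-2.75, 2.75], [-0.79, 2.1], [0.01, 2.65], [-1.57, 4.71], [0.07, 3.14], [-2.87, 2.87]. Speed limits (rad/s): [2.22, 2.22, 2.79, 3.14, 3.14, 3.14].

INTERFACE

Orientations are given as a unit quaternion [w, x, y, z].
In Python, from cell import manip gives the robot as it stands.
- The arm moves only by the shell command python3 -m creep 'ROWS' [OPENING] [FORCE]. ROWS is JSON, one flat list of numbers, 6 for each row, row after row: the shift along the tool's x, y, z in m, then the turn, a rotation vector about the tool's x, y, z in degrees. In form: [tx, ty, tz, rx, ry, rz, tx, ty, tz, rx, ry, rz, ...]. A call has 1 to 5 rows; each row shifts and turns the commanded pose from where the row before left it, along the tool's axes as they then stand; what a row does not reach is not made up. A row lasts 1/10 s, in which the tool goes at most 50 mm and 8.59 degrees, less where a joint would pass 70% of its speed; a pose out of reach is approached as far as the arm can. A call is refused whole if a number of a shift passes 0.05 or a number of a turn 8.59, either way. A call with a gripper value outside its range is refused whole. OPENING is the closure in counts, from 0 (fully open) to 255 (shut), set as the call begins (- or left out, the last holds). The fingers move at their own pace and stop on an object; FORCE is the grip in N (left out, the last holds). Time passes only in rows, so rows that do not move let the fingers close. It gives the time, the measured TCP pose, the force and the opening at its end, in the units of the state.
- manip.read_state(): the state, without advancing time (a new reading comes with each control period).
- manip.capture(name): name is "scene" or "top" or "wrist"; returns (picture, depth): 480x640x3 uint8, blue, green, red; 480x640 float32, mm along the optical axis (not along the pixel's ray), 0 where there is no reading.
- manip.camera_params(name): a dict with "intrinsics" (3x3 intrinsics, pixels), "pose" (4x4, takes a point from camera to world coordinates). Camera axes: x right, y up, looking along -z (the intrinsics and any distortion apply to the point x, -y, -z); pixel columns grow to the right and rows downward; lengths in mm; the calibration is good to about 2 mm. A picture is of the moment at which its call begins: read the wrist's pose just before it. camera_params takes no time and is no camera call; for the wrist camera it gives the pose at the moment of the call.
- manip.close_job(): hands the job in, once; it reports no verdict.
The state is a dict: "t": time; "joint_pos": joint angles; "qd": joint speeds; "joint_torque": joint torques, N m; "position": TCP position; "orientation": TCP orientation; "force": force on the tool from outside, world axes, zero at the start; "ft_torque": the same for the moment, N m; "opening": finger opening in mm.
Only numpy, scipy, OpenCV 4.12 (cv2) and the standard library are available. Lean on these libraries where they do the work, as an engineer would, in place of code of your own. Each camera call takes 0.05 s, during which the arm holds its last target. There are 200 camera calls.

## Working session

There is one attempt and no reset: what is moved stays moved. The work goes in short steps, Python scripts to look and compute and a shell command to move; the robot and the scene stay as the last step left them, time stands still between calls to the robot, and variables do not carry over. Pictures are saved under pics/ and viewed, about 8 in all and at most 12, crops included, and the job is handed in when it is done.

```bash
ls; mkdir -p pics; python3 - <<'E'
from cell import manip
import cv2,numpy as np
s=manip.read_state();print(s['t'],s['position'],s['orientation'],s['opening'],manip.grasp_offset,s['force'])
for n in("top","scene"):
    p,d=manip.capture(n);cv2.imwrite(f'pics/{n}0.png',p);np.save(f'pics/{n}0.npy',d)
    c=manip.camera_params(n);print(n,c['intrinsics'],c['pose'].round(3) if hasattr(c['pose'],'round') else c['pose'],[k for k in c])
E
```

```text
pics
0.0 [248.7899742  490.13176669 230.74374806] [-1.79423265e-04  2.32746160e-01  9.72537336e-01 -5.67569326e-04] 85.58551777088623 18.700000000000003 [-0.64641516 -0.36634143 -1.15770405]
top [[557.12656787   0.         329.69003879]
 [  0.         557.12656787 231.91794341]
 [  0.           0.           1.        ]] [[-2.000000e-02  9.920000e-01 -1.260000e-01  2.828270e+02]
 [-1.000000e+00 -2.200000e-02 -1.800000e-02 -1.466100e+01]
 [-2.100000e-02  1.260000e-01  9.920000e-01  1.552129e+03]
 [ 0.000000e+00  0.000000e+00  0.000000e+00  1.000000e+00]] ['intrinsics', 'pose']
scene [[491.46958067   0.         317.38568526]
 [  0.         491.46958067 240.6849767 ]
 [  0.           0.           1.        ]] [[ 7.220000e-01 -4.120000e-01  5.560000e-01  1.219484e+03]
 [ 6.920000e-01  4.280000e-01 -5.810000e-01 -8.021010e+02]
 [ 1.000000e-03  8.050000e-01  5.940000e-01  8.578730e+02]
 [ 0.000000e+00  0.000000e+00  0.000000e+00  1.000000e+00]] ['intrinsics', 'pose']
```

View pics/top0.png

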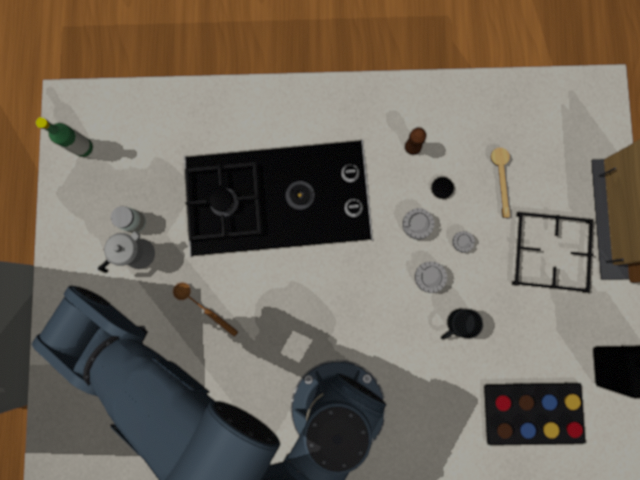

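View pics/scene0.png

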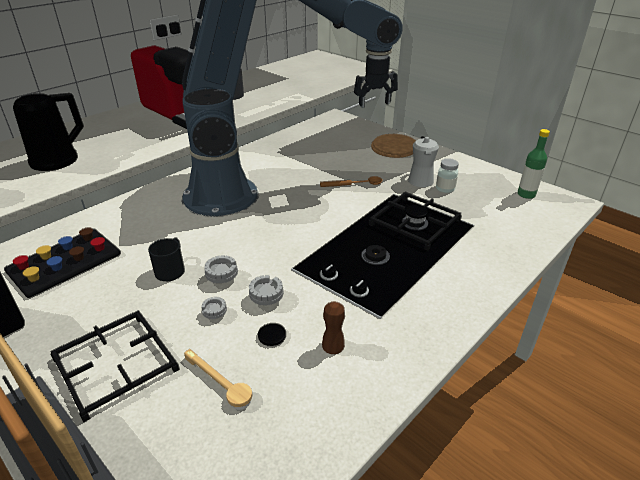

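The top view shows three crown candidates at (420,224), (464,242) and (432,277). The one at (464,242) is clearly the smallest, so it fits. The cap is at (443,187), the bare burner at (300,195) and the knobs at (350,173) and (353,208). Next I'll measure these and confirm the choice in an enlarged crop.

```bash
cat > h.py <<'E'
from cell import manip
import numpy as np,cv2
from scipy.spatial.transform import Rotation as R
def ray(cam,u,v,z):
    K=np.array(cam['intrinsics']);P=np.array(cam['pose'])
    d=np.linalg.inv(K)@[u,v,1];d=P[:3,:3]@(d*[1,-1,-1]);o=P[:3,3]
    return (o+d*(z-o[2])/d[2])
def proj(cam,p):
    K=np.array(cam['intrinsics']);P=np.array(cam['pose'])
    q=P[:3,:3].T@(np.array(p)-P[:3,3]);q=q*[1,-1,-1];q=K@q
    return q[:2]/q[2]
def cloud(cam,d):
    v,u=np.mgrid[:480,:640];K=np.array(cam['intrinsics']);P=np.array(cam['pose'])
    x=(u-K[0,2])/K[0,0]*d;y=(v-K[1,2])/K[1,1]*d
    return np.stack([x,-y,-d],-1)@P[:3,:3].T+P[:3,3]
E
python3 - <<'E'
from h import *
c=manip.camera_params('top');p=cv2.imread('pics/top0.png');d=np.load('pics/top0.npy')
X=cloud(c,d)
for n,(u,v),z in(('crownS',(464,242),32),('crownA',(420,224),32),('crownB',(432,277),32),('cap',(443,187),12),('burner',(300,195),22)):
    w=X[v-20:v+21,u-20:u+21].reshape(-1,3);print(n,ray(c,u,v,z).round(1))
    m=(w[:,2]>z-8)&(w[:,2]<z+25)
    q=w[m]
    if len(q):print('  depth n',m.sum(),q.min(0).round(1),q.max(0).round(1),((q.min(0)+q.max(0))/2).round(1))
s=manip.camera_params('scene')
# hob corners (left edge)
for uv in((186,157),(361,141),(371,239),(192,255)):print(ray(c,*uv,6).round(1))
a=cv2.resize(p[160:310,290:490],None,fx=4,fy=4,interpolation=cv2.INTER_CUBIC);cv2.imwrite('pics/crop1.png',a)
w=manip.camera_params('wrist');print(w['intrinsics'][0],np.array(w['pose']).round(3));st=manip.read_state();print(st['position'],R.from_quat(np.roll(st['orientation'],-1)).as_matrix().round(3))
E
```

```text
crownS [ 440.3 -352.6   32. ]
  depth n 269 [ 415.4 -381.    24.1] [ 472.7 -321.1   42.9] [ 444.1 -351.    33.5]
crownA [ 492.6 -234.9   32. ]
  depth n 788 [ 453.3 -269.9   24.1] [ 535.6 -185.1   56.4] [ 494.4 -227.5   40.3]
crownB [ 346.8 -261.5   32. ]
  depth n 807 [ 306.2 -297.5   25.6] [ 390.4 -212.8   55.8] [ 348.3 -255.1   40.7]
cap [ 598.6 -306.3   12. ]
  depth n 783 [ 541.  -365.4    4. ] [ 659.1 -249.2   25.5] [ 600.1 -307.3   14.7]
burner [583.5  94.7  22. ]
  depth n 383 [533.   38.4  14. ] [641.5 151.8  33.3] [587.2  95.1  23.7]
[705.1 421.    6. ]
[739.1 -80.5   6. ]
[ 457.1 -100.8    6. ]
[423.3 400.6   6. ]
[383.93700345   0.         316.48171433] [[ 4.53000e-01 -8.59000e-01 -2.39000e-01  1.88822e+02]
 [ 8.91000e-01  4.36000e-01  1.24000e-01  5.21283e+02]
 [-2.00000e-03 -2.70000e-01  9.63000e-01  3.73410e+02]
 [ 0.00000e+00  0.00000e+00  0.00000e+00  1.00000e+00]]
[248.8002664  490.1794929  230.79987237] [[-0.892  0.453 -0.001]
 [ 0.453  0.892 -0.001]
 [ 0.    -0.001 -1.   ]]
```

View pics/crop1.png

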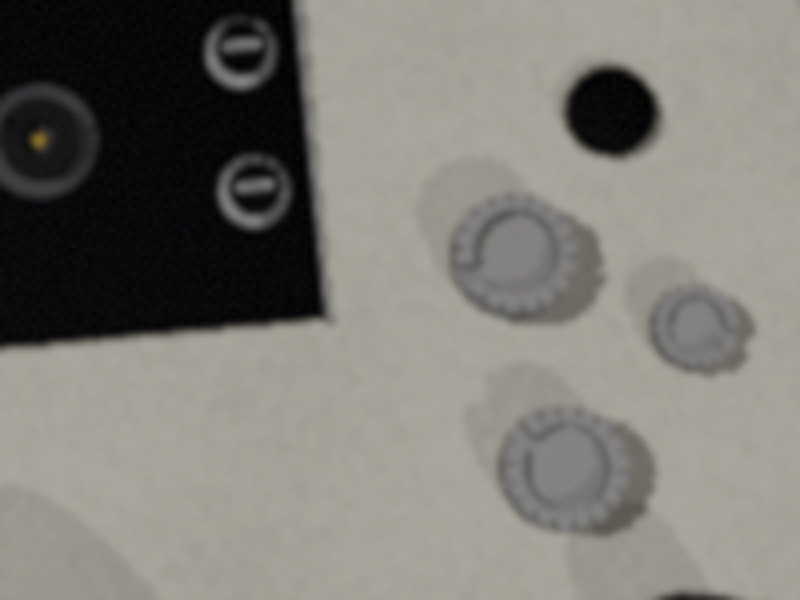

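The crop confirms that the small crown at (464,242) is the right one; the other two are about 84 mm across. I'm moving above it now.

```bash

python3 -m creep '[-0.0277,-0.0332,0,0,0,0,-0.0277,-0.0332,0,0,0,0,-0.0277,-0.0332,0,0,0,0,-0.0277,-0.0332,0,0,0,0,-0.0277,-0.0332,0,0,0,0]'
python3 -m creep '[-0.0277,-0.0332,0,0,0,0,-0.0277,-0.0332,0,0,0,0,-0.0277,-0.0332,0,0,0,0,-0.0277,-0.0332,0,0,0,0,-0.0277,-0.0332,0,0,0,0]'
python3 -m creep '[-0.0277,-0.0332,0,0,0,0,-0.0277,-0.0332,0,0,0,0,-0.0277,-0.0332,0,0,0,0,-0.0277,-0.0332,0,0,0,0,-0.0277,-0.0332,0,0,0,0]'
python3 -m creep '[-0.0277,-0.0332,0,0,0,0,-0.0277,-0.0332,0,0,0,0,-0.0277,-0.0332,0,0,0,0,-0.0277,-0.0332,0,0,0,0,-0.0277,-0.0332,0,0,0,0]'
python3 -m creep '[0,0,0,0,0,0,0,0,0,0,0,0]'
cat > look.py <<'E'
import sys
from h import *
n=sys.argv[1];st=manip.read_state();c=manip.camera_params('wrist');p,d=manip.capture('wrist')
cv2.imwrite(f'pics/{n}.png',p);np.savez(f'pics/{n}.npz',d=d,pos=st['position'],K=c['intrinsics'],P=c['pose'],q=st['orientation'])
m=R.from_quat(np.roll(st['orientation'],-1)).as_matrix()
print('t',st['t'],np.round(st['position'],1),'yang',np.arctan2(m[1,1],m[0,1]).round(4),'tilt',m[:2,2].round(4),'F',np.round(st['force'],1),'op',st['opening'],'j',np.round(st['joint_pos'],3))
E
python3 look.py w1
```

```text
t: 0.6
position: [297.2, 278.0, 231.1]
orientation: [-0.0, 0.233, 0.973, -0.0]
force: [1.4, -0.1, 0.8]
opening: 85.7
t: 1.1
position: [345.5, 67.3, 231.3]
orientation: [0.0, 0.233, 0.973, 0.0]
force: [0.9, -0.1, 0.4]
opening: 85.3
t: 1.6
position: [393.9, -143.6, 231.2]
orientation: [-0.0, 0.233, 0.972, 0.0]
force: [1.1, 1.4, 0.2]
opening: 85.4
t: 2.1
position: [442.3, -354.2, 230.9]
orientation: [-0.0, 0.233, 0.973, 0.0]
force: [0.8, 0.1, 1.1]
opening: 85.3
t: 2.3
position: [442.0, -352.6, 230.5]
orientation: [-0.001, 0.233, 0.972, 0.0]
force: [0.0, 1.1, -0.2]
opening: 85.3
t 2.3 [ 442.  -352.6  230.5] yang 1.0999 tilt [-0.0011  0.0012] F [ 0.   1.1 -0.2] op 85.27574910195754 j [-0.756  0.38   1.611  0.     1.152 -1.856]
```

View pics/w1.png

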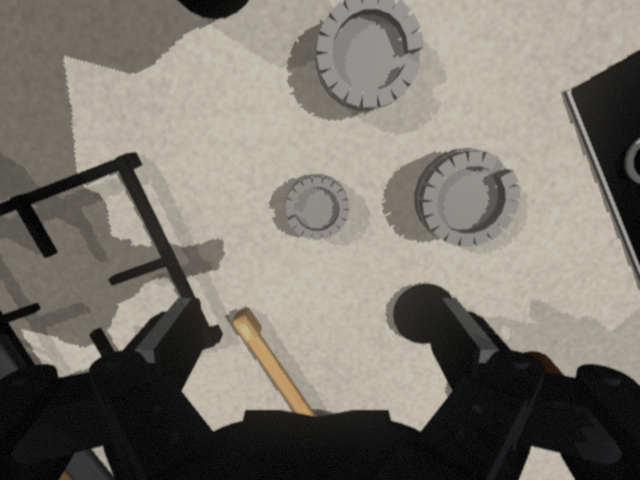

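The small crown is at about (317,207), with its wide gap apparently at lower left (292,217). I'll enlarge it and measure.

```bash
python3 - <<'E'
from h import *
p=cv2.imread('pics/w1.png');z=np.load('pics/w1.npz');c=dict(intrinsics=z['K'],pose=z['P'])
X=cloud(c,z['d']);w=X[160:250,265:365].reshape(-1,3)
for lo,hi in((26,40),):
    q=w[(w[:,2]>lo)&(w[:,2]<hi)&(w[:,0]>0)];(cx,cy),r=cv2.minEnclosingCircle(q[:,:2].astype(np.float32));print(len(q),cx,cy,r,np.percentile(q[:,2],[5,50,95]))
print(ray(c,317,207,32))
def warp(ctr,zz,name,half=40,s=7):
    a=np.array([proj(c,(ctr[0]+i*half,ctr[1]+j*half,zz)) for i,j in((1,1),(1,-1),(-1,-1),(-1,1))],np.float32)
    n=2*half*s;H=cv2.getPerspectiveTransform(a,np.float32([[0,0],[n,0],[n,n],[0,n]]))
    cv2.imwrite(name,cv2.warpPerspective(p,H,(n,n),flags=cv2.INTER_CUBIC))
warp((cx,cy),32,'pics/w1c.png')
E
```

```text
1519 442.9875793457031 -353.1583557128906 29.043500900268555 [28.95326711 31.96204666 33.24211505]
[ 441.62668334 -351.88519205   32.        ]
```

View pics/w1c.png

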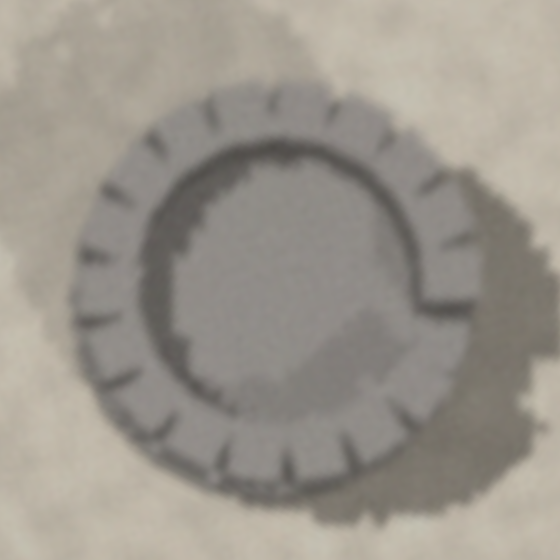

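In the metric crop (7 px/mm, up = +x, left = +y) the crown's centre is about (442.5,-352.7). The wide gap spans image angles -8° to -26°, so the pin points to about -107° in world yaw. The hob's +y is at about 94°. I'll grip with the jaw axis at 108° to stay clear of the gap, then turn to about -2° for the start of the sweep.

```bash

python3 -m creep '[0,0,0.03,0,0,-7.5,0,0,0.03,0,0,-7.5,0,0,0.03,0,0,-7.5,0,0,0.02,0,0,-7.5,0,0,0.02,0,0,-7.5]'
python3 -m creep '[0,0,0.02,0,0,-7.5,0,0,0,0,0,0,0,0,0,0,0,0]'
python3 look.py w2; python3 - <<'E'
from h import *
z=np.load('pics/w2.npz');c=dict(intrinsics=z['K'],pose=z['P']);X=cloud(c,z['d']).reshape(-1,3)
q=X[(X[:,2]>27)&(X[:,2]<40)&(np.hypot(X[:,0]-442.5,X[:,1]+352.7)<38)];print(len(q),cv2.minEnclosingCircle(q[:,:2].astype(np.float32)),q.min(0),q.max(0))
E
```

```text
t: 2.85
position: [442.2, -351.0, 100.6]
orientation: [-0.0, -0.096, 0.995, 0.0]
force: [-0.0, -1.7, 1.4]
opening: 85.6
t: 3.15
position: [442.5, -351.8, 82.0]
orientation: [-0.0, -0.156, 0.988, 0.0]
force: [0.3, 0.1, 0.6]
opening: 85.3
t 3.15 [ 442.5 -351.8   82. ] yang 1.8834 tilt [-0.      0.0001] F [0.3 0.1 0.6] op 85.25348446203448 j [-0.754  0.572  1.727  0.     0.843 -2.637]
4455 ((443.0734558105469, -352.76275634765625), 29.248571395874023) [ 414.02162576 -381.6382134    27.00035693] [ 472.24498127 -323.93101098   34.34100302]
```

```bash

python3 -m creep '[0,0,0.025,0,0,0,0,0,0.025,0,0,0,0,0,0.02,0,0,0,0,0,0.01,0,0,0,0,0,0,0,0,0]'
python3 -m creep '[0,0,0,0,0,0,0,0,0,0,0,0,0,0,0,0,0,0,0,0,0,0,0,0,0,0,0,0,0,0]' 255 30
python3 -m creep '[0,0,0,0,0,0,0,0,0,0,0,0,0,0,0,0,0,0]'
python3 look.py w3
```

```text
t: 3.7
position: [442.3, -352.2, 1.2]
orientation: [-0.0, -0.156, 0.988, 0.0]
force: [0.0, -0.3, 0.5]
opening: 85.4
t: 4.2
position: [443.0, -353.1, 2.8]
orientation: [0.001, -0.157, 0.988, -0.001]
force: [-0.0, 1.1, 5.5]
opening: 58.6
t: 4.5
position: [443.0, -353.1, 2.8]
orientation: [0.001, -0.157, 0.988, -0.001]
force: [0.3, -0.3, 5.7]
opening: 58.6
t 4.5 [ 443.  -353.1    2.8] yang 1.886 tilt [ 0.0018 -0.0017] F [ 0.3 -0.3  5.7] op 58.587560411353856 j [-0.755  0.704  1.744 -0.     0.692 -2.641]
```

View pics/w3.png

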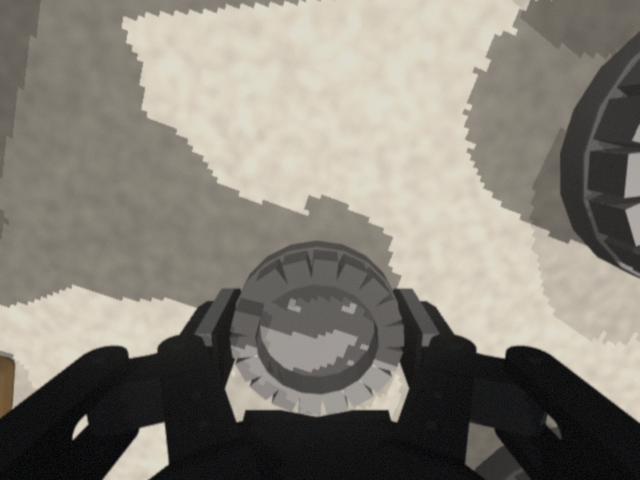

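The crown is gripped with the opening at 58.6 mm. The gap shows at left, about (247,313), so I'll re-measure the yaw in the grasp. Lifting and re-checking with a metric crop from the same picture.

```bash

python3 -m creep '[0,0,-0.01,0,0,0,0,0,-0.03,0,0,0,0,0,-0.04,0,0,0,0,0,-0.04,0,0,0,0,0,0,0,0,0]'
python3 look.py w4
python3 - <<'E'
from h import *
ims=[]
for n,zz,ctr in(('w3',32,(443,-353)),('w4',None,None)):
    p=cv2.imread(f'pics/{n}.png');z=np.load(f'pics/{n}.npz');c=dict(intrinsics=z['K'],pose=z['P'])
    if zz is None: zz=z['pos'][2]+29.2;ctr=z['pos'][:2]
    X=cloud(c,z['d']).reshape(-1,3);q=X[(abs(X[:,2]-zz)<2)&(np.hypot(X[:,0]-ctr[0],X[:,1]-ctr[1])<30)];print(n,zz,np.median(q,0),len(q))
    half,s=40,5
    a=np.array([proj(c,(ctr[0]+i*half,ctr[1]+j*half,zz)) for i,j in((1,1),(1,-1),(-1,-1),(-1,1))],np.float32)
    k=2*half*s;H=cv2.getPerspectiveTransform(a,np.float32([[0,0],[k,0],[k,k],[0,k]]))
    ims.append(cv2.warpPerspective(p,H,(k,k),flags=cv2.INTER_CUBIC))
cv2.imwrite('pics/w34.png',np.hstack(ims))
E
```

```text
t: 5.05
position: [444.3, -354.2, 127.4]
orientation: [0.003, -0.157, 0.988, -0.004]
force: [1.3, -0.0, -1.6]
opening: 58.5
t 5.05 [ 444.3 -354.2  127.4] yang 1.8863 tilt [ 0.0068 -0.0064] F [ 1.3 -0.  -1.6] op 58.46016506299917 j [-0.755  0.505  1.702  0.     0.925 -2.641]
w3 32 [ 442.16094307 -352.00011954   31.878736  ] 10410
w4 156.58994915410284 [ 443.7072675  -353.4112088   156.31591029] 10307
```

View pics/w34.png

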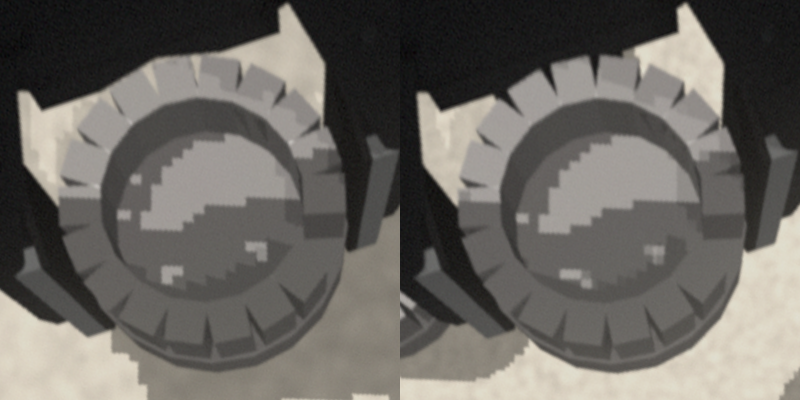

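The pin yaw is unchanged in the grip (-107°, against the jaw at 108°). I'm moving beside the burner and turning to the sweep's starting yaw.

```bash

python3 -m creep '[-0.0238,0.0279,0,0,0,0,-0.0238,0.0279,0,0,0,0,-0.0238,0.0279,0,0,0,0,-0.0238,0.0279,0,0,0,0,-0.0238,0.0279,0,0,0,0]'
python3 -m creep '[-0.0238,0.0279,0,0,0,0,-0.0238,0.0279,0,0,0,0,-0.0238,0.0279,0,0,0,0,-0.0238,0.0279,0,0,0,0,-0.0238,0.0279,0,0,0,0]'
python3 -m creep '[0,0,0,0,0,8.46,0,0,0,0,0,8.46,0,0,0,0,0,8.46,0,0,0,0,0,8.46,0,0,0,0,0,8.46]'
python3 -m creep '[0,0,0,0,0,8.46,0,0,0,0,0,8.46,0,0,0,0,0,8.46,0,0,0,0,0,8.46,0,0,0,0,0,8.46]'
python3 -m creep '[0,0,0,0,0,8.46,0,0,0,0,0,8.46,0,0,0,0,0,8.46,0,0,0,0,0,0,0,0,0,0,0,0]'
python3 look.py w5
```

```text
t: 5.6
position: [511.9, -181.2, 120.5]
orientation: [-0.001, -0.157, 0.988, 0.0]
force: [-0.1, -0.4, -2.5]
opening: 58.6
t: 6.1
position: [581.7, -11.8, 120.4]
orientation: [-0.001, -0.157, 0.988, 0.0]
force: [-0.1, -1.4, -1.7]
opening: 58.6
t: 6.6
position: [581.2, -13.2, 120.3]
orientation: [-0.001, 0.213, 0.977, -0.0]
force: [0.6, 0.5, -1.2]
opening: 58.7
t: 7.1
position: [581.2, -13.3, 120.3]
orientation: [-0.001, 0.551, 0.834, -0.0]
force: [-0.1, 0.8, -2.0]
opening: 58.3
t: 7.6
position: [581.5, -13.3, 120.7]
orientation: [-0.001, 0.717, 0.697, -0.0]
force: [0.8, -0.5, -0.7]
opening: 58.4
t 7.6 [581.5 -13.3 120.7] yang -0.0288 tilt [-0.0013  0.0002] F [ 0.8 -0.5 -0.7] op 58.44819826410136 j [-0.103  0.54   1.661  0.     0.941 -0.074]
```

View pics/w5.png

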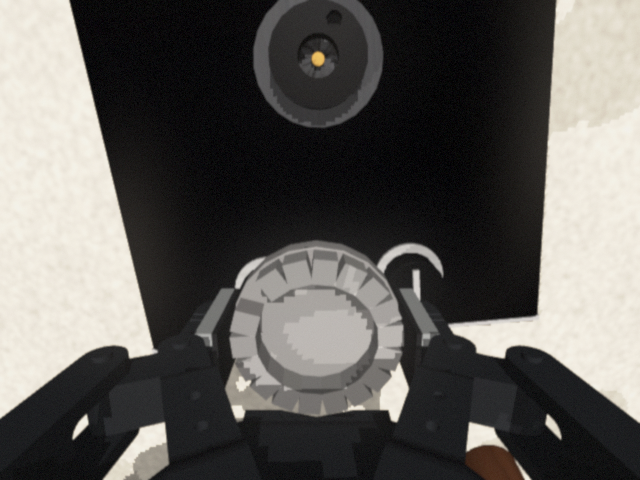

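The seat shows at the top of the picture, with its bore at (318,56) and a dark spot at (334,17) that looks like the pin hole. I'm measuring both by ray and depth.

```bash
python3 - <<'E'
from h import *
z=np.load('pics/w5.npz');c=dict(intrinsics=z['K'],pose=z['P']);d=z['d'];X=cloud(c,d)
q=X[:130,240:400].reshape(-1,3);f=q[abs(q[:,2]-22)<2.5];print('face',len(f),np.median(f,0),f.min(0),f.max(0),cv2.minEnclosingCircle(f[:,:2].astype(np.float32)))
p=cv2.imread('pics/w5.png')
for uv in((334,17),(318,57)):print(uv,ray(c,*uv,22))
# bore rim & hole from depth drops
m=(X[:130,240:400,2]<19.5)&(X[:130,240:400,2]>0)&(d[:130,240:400]>0)
h=np.argwhere((np.hypot(X[:130,240:400,0]-583,X[:130,240:400,1]-94)<27)&m)
n,l,s,ct=cv2.connectedComponentsWithStats(((np.hypot(X[:130,240:400,0]-583,X[:130,240:400,1]-94)<27)&m).astype(np.uint8))
print(s,ct+[240,0])
ctr=(583,94);half,S=40,7
a=np.array([proj(c,(ctr[0]+i*half,ctr[1]+j*half,22)) for i,j in((1,1),(1,-1),(-1,-1),(-1,1))],np.float32)
k=2*half*S;H=cv2.getPerspectiveTransform(a,np.float32([[0,0],[k,0],[k,k],[0,k]]))
w=cv2.warpPerspective(p,H,(k,k),flags=cv2.INTER_CUBIC);cv2.imwrite('pics/w5c.png',np.clip(w.astype(float)*2.2,0,255).astype(np.uint8))
E
```

```text
face 6912 [585.15374921  96.81425311  21.9847264 ] [557.42919847  67.14489474  19.51546708] [614.60515214 124.53300897  24.27257179] ((586.0722045898438, 95.9351577758789), 29.163618087768555)
(334, 17) [595.72468143 115.41934799  22.        ]
(318, 57) [586.15259215  95.05722482  22.        ]
[[    0     0   160   130 19104]
 [   86    14    15    14   132]
 [   60    31     1     1     1]
 [   58    34    41    44  1415]
 [   30    70    54    40   148]] [[319.77004816  65.21283501]
 [332.56060606  21.28787879]
 [300.          31.        ]
 [317.73710247  55.5745583 ]
 [289.97972973  96.58783784]]
```

View pics/w5c.png

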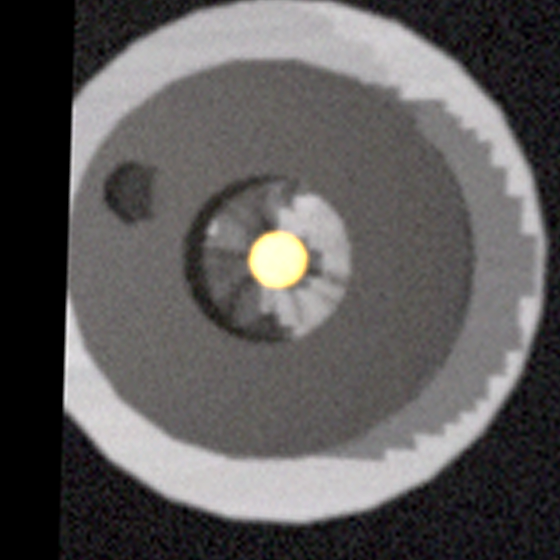

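The pin hole is visible after all. The bore centre in the crop (267,258) gives the seat at (586.1,95.9). The hole at (132,192) is 21.4 mm out at about 64° world yaw, which agrees with the 21 mm stated and the allowed range. I'll start with the pin about 14° off the hole and turn onto it.

```bash

python3 -m creep '[0,0,0,0,0,8.2,0,0,0,0,0,8.2,0,0,0,0,0,8.2,0,0,0,0,0,8.2,0,0,0,0,0,8.2]'
python3 -m creep '[0,0,0,0,0,8.2,0,0,0,0,0,8.2,0,0,0,0,0,8.2,0,0,0,0,0,0,0,0,0,0,0,0]'
python3 look.py w6
python3 - <<'E'
from h import *
for n in('w5','w6'):
    z=np.load(f'pics/{n}.npz');c=dict(intrinsics=z['K'],pose=z['P']);X=cloud(c,z['d']);P=z['pos'];Y=X.reshape(-1,3)
    q=Y[(abs(Y[:,2]-P[2]-29)<3)&(np.hypot(Y[:,0]-P[0],Y[:,1]-P[1])<29.6)]
    # inner recess rim: centroid of inner edge via annulus; fit circle on outer edge facing camera
    M=R.from_quat(np.roll(z['q'],-1)).as_matrix();L=(q-P)@M
    a=np.degrees(np.arctan2(L[:,1],L[:,0]));r=np.hypot(L[:,0],L[:,1])
    # inner edge radius by angle
    for k in range(-180,180,30):
        s=r[(a>=k)&(a<k+30)]
        print(n,k+15,len(s),np.percentile(s,[1,99]).round(1) if len(s) else '')
    print(np.median(L[:,2]))
E
```

```text
t: 8.15
position: [581.8, -13.3, 121.1]
orientation: [-0.0, 0.917, 0.398, -0.0]
force: [0.1, -0.6, -1.3]
opening: 58.6
t: 8.65
position: [581.9, -13.3, 121.2]
orientation: [-0.0, 0.98, 0.198, -0.0]
force: [0.2, -0.1, -2.0]
opening: 58.4
t 8.65 [581.9 -13.3 121.2] yang -1.1722 tilt [-0.0003  0.    ] F [ 0.2 -0.1 -2. ] op 58.37650170096355 j [-0.103  0.54   1.661  0.     0.941  1.069]
w5 -165 877 [19.  28.4]
w5 -135 852 [19.  28.2]
w5 -105 970 [19.2 29.3]
w5 -75 995 [19.6 29.4]
w5 -45 418 [20.2 28.8]
w5 -15 1062 [20.5 29.3]
w5 15 1114 [21.  29.5]
w5 45 994 [21.3 29.5]
w5 75 936 [21.2 29.5]
w5 105 922 [20.5 29.4]
w5 135 897 [19.9 29.3]
w5 165 839 [19.6 28.7]
-29.106666214366165
w6 -165 832 [18.6 28. ]
w6 -135 844 [18.8 27.9]
w6 -105 952 [19.3 29.4]
w6 -75 1036 [20.  29.4]
w6 -45 413 [21.  29.5]
w6 -15 977 [21.2 29.5]
w6 15 996 [21.5 29.6]
w6 45 973 [21.5 29.5]
w6 75 945 [20.8 29.5]
w6 105 924 [20.  29.5]
w6 135 875 [19.2 28.4]
w6 165 806 [18.8 27.9]
-29.023141350539877
```

```bash

python3 -m creep '[0.0151,-0.033,0,0,0,0,0.0151,-0.033,0,0,0,0,0.0151,-0.033,0,0,0,0,0,0,0,0,0,0,0,0,0,0,0,0]'
python3 -m creep '[0,0,0.03,0,0,0,0,0,0.03,0,0,0,0,0,0.03,0,0,0,0,0,0,0,0,0,0,0,0,0,0,0]'
python3 look.py w7
```

```text
t: 9.2
position: [585.8, 96.0, 121.2]
orientation: [0.0, 0.98, 0.197, -0.0]
force: [-0.2, -0.3, -2.0]
opening: 58.5
t: 9.7
position: [586.2, 94.7, 31.8]
orientation: [0.0, 0.981, 0.195, -0.0]
force: [-0.1, 0.1, -1.3]
opening: 58.5
t 9.7 [586.2  94.7  31.8] yang -1.1778 tilt [-0.0004 -0.0001] F [-0.1  0.1 -1.3] op 58.49808919778775 j [ 0.082  0.691  1.663 -0.     0.788  1.26 ]
```

View pics/w7.png

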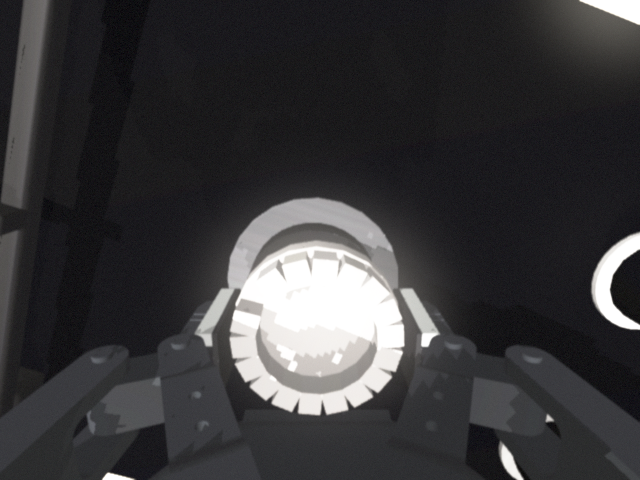

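The cup ring (228–398) is centred at column 313 and the crown at 317, so the crown is about 1.2 mm off along tool +y. That agrees with the pose reading. Correcting, then lowering slowly.

```bash

python3 -m creep '[-0.0004,-0.0012,0,0,0,0,0,0,0.004,0,0,0,0,0,0.003,0,0,0,0,0,0,0,0,0]' 
python3 -m creep '[0,0,0.002,0,0,0,0,0,0.002,0,0,0,0,0,0,0,0,0]'
python3 -m creep '[0,0,0.001,0,0,0,0,0,0,0,0,0]'
python3 -m creep '[0,0,0.001,0,0,0,0,0,0,0,0,0]'
```

```text
t: 10.15
position: [585.0, 96.4, 24.1]
orientation: [-0.0, 0.981, 0.195, -0.0]
force: [0.3, -0.3, -2.5]
opening: 58.7
t: 10.45
position: [585.0, 96.4, 20.0]
orientation: [-0.0, 0.981, 0.195, -0.0]
force: [-0.7, -0.2, -0.9]
opening: 58.4
t: 10.65
position: [585.1, 96.4, 19.2]
orientation: [0.0, 0.981, 0.195, -0.0]
force: [-0.3, 0.1, -2.0]
opening: 58.5
t: 10.85
position: [585.2, 96.4, 18.4]
orientation: [0.0, 0.981, 0.195, 0.0]
force: [-0.7, -0.2, 0.3]
opening: 58.3
```

```bash

python3 -m creep '[0,0,0.001,0,0,0,0,0,0,0,0,0]'
python3 -m creep '[0,0,0.0005,0,0,3,0,0,0,0,0,0]'
python3 -m creep '[0,0,0,0,0,3,0,0,0,0,0,0]'
python3 -m creep '[0,0,0,0,0,3,0,0,0,0,0,0]'
```

```text
t: 11.05
position: [585.2, 96.4, 17.7]
orientation: [0.0, 0.981, 0.195, 0.0]
force: [-2.2, -0.0, 5.5]
opening: 58.4
t: 11.25
position: [584.8, 96.6, 17.3]
orientation: [-0.0, 0.986, 0.169, -0.0]
force: [-4.6, -0.1, 7.9]
opening: 58.5
t: 11.45
position: [585.5, 96.4, 17.0]
orientation: [0.0, 0.99, 0.143, 0.001]
force: [1.8, -1.8, -0.6]
opening: 58.8
t: 11.65
position: [585.2, 96.4, 16.6]
orientation: [0.0, 0.993, 0.118, 0.0]
force: [1.2, -0.6, -1.4]
opening: 58.5
```

The force vanished at about 6–9° of turn, so the pin is probably in the hole. Following it down gently.

```bash

python3 -m creep '[0,0,0.001,0,0,1.5,0,0,0,0,0,0]'
python3 -m creep '[0,0,0.001,0,0,1.5,0,0,0,0,0,0]'
python3 -m creep '[0,0,0.001,0,0,0,0,0,0,0,0,0]'
python3 -m creep '[0,0,0.0005,0,0,0,0,0,0,0,0,0]'
```

```text
t: 11.85
position: [584.9, 96.4, 15.5]
orientation: [-0.0, 0.995, 0.105, -0.0]
force: [-0.0, -1.2, -2.2]
opening: 58.2
t: 12.05
position: [585.0, 96.4, 14.6]
orientation: [-0.0, 0.996, 0.091, -0.0]
force: [0.7, -0.2, -2.1]
opening: 58.6
t: 12.25
position: [585.1, 96.4, 13.7]
orientation: [0.0, 0.996, 0.092, -0.0]
force: [-0.2, 0.6, -1.7]
opening: 58.8
t: 12.45
position: [585.1, 96.4, 13.2]
orientation: [-0.0, 0.996, 0.092, -0.0]
force: [0.7, 0.0, -1.8]
opening: 58.4
```

```bash

python3 -m creep '[0,0,0.0005,0,0,0,0,0,0,0,0,0]'
python3 -m creep '[0,0,0.0005,0,0,0,0,0,0,0,0,0]'
python3 -m creep '[0,0,0.0005,0,0,0,0,0,0,0,0,0]'
```

```text
t: 12.65
position: [585.2, 96.4, 12.9]
orientation: [0.0, 0.996, 0.092, 0.0]
force: [0.1, -0.4, 1.1]
opening: 58.4
t: 12.85
position: [585.2, 96.4, 12.7]
orientation: [0.0, 0.996, 0.092, 0.0]
force: [-1.7, -0.3, 5.4]
opening: 58.6
t: 13.05
position: [585.3, 96.4, 12.6]
orientation: [0.0, 0.996, 0.092, 0.0]
force: [-4.5, 0.0, 9.6]
opening: 58.5
```

Contact came at z = 12.9, which is 6.1 mm below where the pin was riding (19.0), so the crown is seated. Unloading, releasing and lifting.

```bash

python3 -m creep '[0,0,-0.0006,0,0,0,0,0,0,0,0,0]'
python3 -m creep '[0,0,0,0,0,0,0,0,0,0,0,0,0,0,0,0,0,0,0,0,0,0,0,0,0,0,0,0,0,0]' 0
python3 -m creep '[0,0,-0.01,0,0,0,0,0,-0.03,0,0,0,0,0,-0.04,0,0,0,0,0,-0.04,0,0,0,0,0,0,0,0,0]'
python3 look.py w8
python3 - <<'E'
from h import *
z=np.load('pics/w8.npz');c=dict(intrinsics=z['K'],pose=z['P']);X=cloud(c,z['d']).reshape(-1,3)
r=np.hypot(X[:,0]-585.2,X[:,1]-96.4)
q=X[(r<33)&(abs(X[:,2]-42)<6)]
(cx,cy),rr=cv2.minEnclosingCircle(q[:,:2].astype(np.float32));print(len(q),cx,cy,rr)
A=np.c_[q[:,:2]-[cx,cy],np.ones(len(q))]
w=np.ones(len(q),bool)
for _ in range(4):
    k=np.linalg.lstsq(A[w],q[w,2],rcond=None)[0];w=abs(A@k-q[:,2])<1.0
print('top plane slope,height',k.round(4),w.sum(),'expect 42')
E
```

```text
t: 13.25
position: [585.2, 96.4, 12.7]
orientation: [0.0, 0.996, 0.092, 0.0]
force: [-1.9, -0.6, 5.7]
opening: 58.8
t: 13.75
position: [585.1, 96.4, 12.3]
orientation: [-0.0, 0.996, 0.092, 0.0]
force: [0.7, 0.5, -0.3]
opening: 85.7
t: 14.25
position: [587.8, 96.7, 138.5]
orientation: [0.0, 0.996, 0.092, 0.005]
force: [0.5, 0.0, 0.2]
opening: 85.4
t 14.25 [587.8  96.7 138.5] yang -1.3874 tilt [0.0093 0.0008] F [0.5 0.  0.2] op 85.38230777575872 j [0.085 0.534 1.619 0.    0.979 1.472]
3020 586.3089599609375 96.34669494628906 29.15683364868164
top plane slope,height [ 1.90000e-03 -2.70000e-03  4.19842e+01] 2301 expect 42
```

View pics/w8.png

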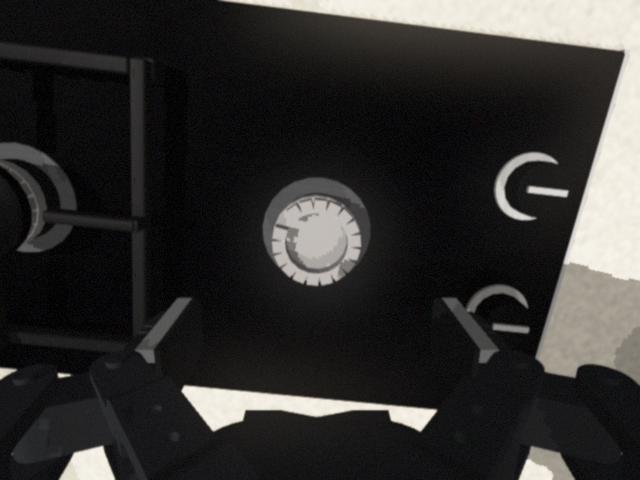

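The ring is down and level: its top plane is at 41.98 mm against 42 expected, and the slope is under 0.003. Now to the cap. I'll hover over it, set the fingers to about 66 mm to see how far the tips swing, and measure it.

```bash

python3 -m creep '[-0.006,0.0398,0,0,0,0,-0.006,0.0398,0,0,0,0,-0.006,0.0398,0,0,0,0,-0.006,0.0398,0,0,0,0,-0.006,0.0398,0,0,0,0]'
python3 -m creep '[-0.006,0.0398,0,0,0,0,-0.006,0.0398,0,0,0,0,-0.006,0.0398,0,0,0,0,-0.006,0.0398,0,0,0,0,-0.006,0.0398,0,0,0,0]'
python3 -m creep '[0,0,0,0,0,7.6,0,0,0,0,0,7.6,0,0,0,0,0,7.6,0,0,0,0,0,7.6,0,0,0,0,0,7.6]' 57
python3 -m creep '[0,0,0,0,0,7.6,0,0,0,0,0,0,0,0,0,0,0,0]'
python3 look.py w9
python3 -m creep '[0,0,0,0,0,0,0,0,0,0,0,0,0,0,0,0,0,0]' 0
python3 look.py w10
python3 - <<'E'
from h import *
for n in('w9','w10'):
    z=np.load(f'pics/{n}.npz');c=dict(intrinsics=z['K'],pose=z['P']);P=z['pos'];d=z['d'];X=cloud(c,d)
    Y=X.reshape(-1,3);M=R.from_quat(np.roll(z['q'],-1)).as_matrix();L=(Y-P)@M
    f=L[(d.reshape(-1)>0)&(L[:,2]<40)&(L[:,2]>-60)&(abs(L[:,0])<15)&(abs(L[:,1])<60)]
    print(n,'tip z rel TCP (tool z)',np.percentile(f[:,2],[50,90,99,100]).round(1),len(f))
    im=cv2.imread(f'pics/{n}.png')
    m=((im.max(2)<45).astype(np.uint8));k,l,s,ct=cv2.connectedComponentsWithStats(m)
    for i in range(1,k):
        if s[i,4]>1500:
            print(s[i],ct[i].round(1),ray(c,*ct[i],10).round(1))
    q=Y[(abs(Y[:,2]-11)<3)&(np.hypot(Y[:,0]-599,Y[:,1]+306)<45)]
    print(len(q),cv2.minEnclosingCircle(q[:,:2].astype(np.float32)),np.median(q,0),((q.min(0)+q.max(0))/2))
E
```

```text
t: 14.8
position: [591.2, -106.2, 131.6]
orientation: [-0.0, 0.996, 0.092, -0.001]
force: [0.2, -0.1, -0.1]
opening: 85.6
t: 15.3
position: [598.0, -307.3, 131.4]
orientation: [-0.0, 0.996, 0.091, -0.001]
force: [0.5, 0.0, -0.5]
opening: 85.8
t: 15.8
position: [598.2, -305.6, 131.3]
orientation: [-0.0, 0.971, -0.24, -0.001]
force: [0.3, -0.4, -0.1]
opening: 66.5
t: 16.1
position: [598.4, -305.7, 131.8]
orientation: [-0.0, 0.954, -0.3, -0.001]
force: [0.5, -0.2, -0.3]
opening: 66.3
t 16.1 [ 598.4 -305.7  131.8] yang -2.1795 tilt [-0.0009  0.0005] F [ 0.5 -0.2 -0.3] op 66.2673885108863 j [-0.542  0.674  1.389 -0.     1.079  1.638]
t: 16.45
position: [598.7, -305.9, 132.4]
orientation: [-0.0, 0.954, -0.301, -0.0]
force: [0.5, -0.4, -0.5]
opening: 85.0
t 16.45 [ 598.7 -305.9  132.4] yang -2.1826 tilt [-0.  0.] F [ 0.5 -0.4 -0.5] op 84.99776991444622 j [-0.542  0.673  1.389  0.     1.08   1.641]
w9 tip z rel TCP (tool z) [-49.2 -19.5  -9.3  -5.8] 14217
[   0  108  161  107 9522] [ 81.9 152.3] [ 733.3 -207.2   10. ]
[    0   285   640   195 68261] [295.7 416. ] [ 478.8 -201.3   10. ]
3441 ((597.8419799804688, -304.88812255859375), 33.016807556152344) [ 600.74174372 -306.06945876   13.34340213] [ 597.70170607 -305.02308962   11.10854447]
w10 tip z rel TCP (tool z) [-38.9 -21.3 -14.6 -12.6] 9995
[   0  110  161  106 9461] [ 82.  153.6] [ 733.5 -206.9   10. ]
[    0   285   640   195 66276] [300.2 417.5] [ 476. -203.   10.]
3438 ((597.6299438476562, -304.83758544921875), 33.11578369140625) [ 600.19216381 -306.33453423   13.35745816] [ 597.84237664 -304.85406155   11.03758021]
```

The tips sit 5.8 mm above the TCP at a 66 mm opening. The cap is at (597.8,-304.9) with radius 33. Descending to TCP z = -3, which puts the tips at z ≈ 3 when gripping the rim.

```bash

python3 -m creep '[-0.0013,-0.0003,0.03,0,0,0,0,0,0.04,0,0,0,0,0,0.04,0,0,0,0,0,0.015,0,0,0,0,0,0,0,0,0]'
python3 -m creep '[0,0,0.007,0,0,0,0,0,0.003,0,0,0,0,0,0,0,0,0]'
python3 -m creep '[0,0,0,0,0,0,0,0,0,0,0,0,0,0,0,0,0,0,0,0,0,0,0,0,0,0,0,0,0,0]' 255 30
python3 -m creep '[0,0,-0.003,0,0,0,0,0,-0.01,0,0,0,0,0,-0.03,0,0,0,0,0,-0.04,0,0,0,0,0,0,0,0,0]'
python3 -m creep '[0,0,-0.04,0,0,0,0,0,0,0,0,0,0,0,0,0,0,0]'
python3 look.py w11
python3 - <<'E'
from h import *
z=np.load('pics/w11.npz');c=dict(intrinsics=z['K'],pose=z['P']);P=z['pos'];d=z['d'];L=(cloud(c,d).reshape(-1,3)-P)@R.from_quat(np.roll(z['q'],-1)).as_matrix()
L=L[(d.reshape(-1)>0)]
f=L[(abs(L[:,2]+12)<10)&(np.hypot(L[:,0],L[:,1])<30)]
A=np.c_[f[:,:2],np.ones(len(f))];w=np.ones(len(f),bool)
for _ in range(4):
    k=np.linalg.lstsq(A[w],f[w,2],rcond=None)[0];w=abs(A@k-f[:,2])<1
print('cap top plane in tool',k.round(3),w.sum())
g=L[(abs(L[:,2]-k[2])<2)&(np.hypot(L[:,0],L[:,1])<40)];print('x extent',np.percentile(g[abs(g[:,1])<8][:,0],[0,1,99,100]),g[abs(g[:,0])<8][:,1].min(),g[abs(g[:,0])<8][:,1].max())
E
```

```text
t: 17.0
position: [596.8, -304.3, 5.6]
orientation: [-0.0, 0.953, -0.301, -0.002]
force: [-0.3, -0.1, 0.3]
opening: 85.5
t: 17.3
position: [598.2, -305.1, -1.7]
orientation: [0.0, 0.953, -0.302, 0.001]
force: [1.2, -0.5, -0.5]
opening: 85.5
t: 17.8
position: [598.1, -305.1, -1.4]
orientation: [0.0, 0.953, -0.302, 0.0]
force: [-1.5, 1.2, 7.0]
opening: 63.5
t: 18.3
position: [600.4, -306.4, 86.7]
orientation: [0.001, 0.953, -0.301, 0.004]
force: [1.2, -0.7, -0.9]
opening: 63.6
t: 18.6
position: [597.9, -305.0, 121.0]
orientation: [0.0, 0.953, -0.302, 0.001]
force: [0.0, 0.6, -2.2]
opening: 63.3
t 18.6 [ 597.9 -305.   121. ] yang -2.1833 tilt [ 0.0011 -0.0007] F [ 0.   0.6 -2.2] op 63.34615445602331 j [-0.541  0.684  1.4   -0.     1.056  1.642]
cap top plane in tool [ 3.0000e-03  2.0000e-03 -1.5369e+01] 16760
x extent [-32.83871224 -30.86045736  31.1217597   32.55447366] -32.45117934261631 31.618403103560844
```

The cap is held level and centred. Carrying it over the burner.

```bash

python3 -m creep '[-0.0241,-0.0321,0,0,0,0,-0.0241,-0.0321,0,0,0,0,-0.0241,-0.0321,0,0,0,0,-0.0241,-0.0321,0,0,0,0,-0.0241,-0.0321,0,0,0,0]'
python3 -m creep '[-0.0241,-0.0321,0,0,0,0,-0.0241,-0.0321,0,0,0,0,-0.0241,-0.0321,0,0,0,0,-0.0241,-0.0321,0,0,0,0,-0.0241,-0.0321,0,0,0,0]'
python3 -m creep '[0,0,0.03,0,0,0,0,0,0.03,0,0,0,0,0,0.01,0,0,0,0,0,0,0,0,0,0,0,0,0,0,0]'
python3 -m creep '[0,0,0,0,0,0]'
```

```text
t: 19.15
position: [590.5, -102.5, 119.0]
orientation: [0.0, 0.953, -0.302, -0.001]
force: [0.7, 0.2, -0.5]
opening: 63.4
t: 19.65
position: [584.2, 97.9, 119.0]
orientation: [0.0, 0.953, -0.302, -0.001]
force: [0.5, 0.3, -1.6]
opening: 63.5
t: 20.15
position: [585.6, 96.1, 51.0]
orientation: [-0.0, 0.953, -0.302, 0.0]
force: [-0.3, 0.5, -0.6]
opening: 63.4
t: 20.25
position: [586.0, 96.2, 51.6]
orientation: [-0.0, 0.953, -0.302, 0.001]
force: [0.8, 0.5, -1.1]
opening: 63.4
```

```bash

python3 -m creep '[0,0,0.004,0,0,0,0,0,0.003,0,0,0,0,0,0.002,0,0,0,0,0,0,0,0,0]'
python3 -m creep '[0,0,0.002,0,0,0,0,0,0,0,0,0]'
python3 -m creep '[0,0,0.001,0,0,0,0,0,0,0,0,0]'
python3 -m creep '[0,0,0.001,0,0,0,0,0,0,0,0,0]'
python3 -m creep '[0,0,0.001,0,0,0,0,0,0,0,0,0]'
```

```text
t: 20.65
position: [585.0, 96.3, 41.1]
orientation: [0.0, 0.953, -0.302, -0.0]
force: [-0.1, -0.2, -0.6]
opening: 63.7
t: 20.85
position: [585.1, 96.3, 39.2]
orientation: [0.0, 0.953, -0.301, -0.0]
force: [-0.7, 0.4, -1.0]
opening: 63.2
t: 21.05
position: [585.1, 96.3, 38.3]
orientation: [0.0, 0.953, -0.302, -0.0]
force: [0.3, 0.7, -1.0]
opening: 63.2
t: 21.25
position: [585.1, 96.3, 37.3]
orientation: [0.0, 0.953, -0.302, -0.0]
force: [-0.1, -0.3, -0.4]
opening: 63.1
t: 21.45
position: [585.3, 96.3, 36.6]
orientation: [0.0, 0.953, -0.302, 0.0]
force: [-0.4, -0.6, 1.5]
opening: 63.1
```

Contact is at about 36.6, as expected for a rim resting on the teeth. One more half millimetre, then release and look.

```bash

python3 -m creep '[0,0,0.0003,0,0,0,0,0,0,0,0,0]'
python3 -m creep '[0,0,0,0,0,0,0,0,0,0,0,0,0,0,0,0,0,0,0,0,0,0,0,0,0,0,0,0,0,0]' 0
python3 -m creep '[0,0,-0.01,0,0,0,0,0,-0.03,0,0,0,0,0,-0.04,0,0,0,0,0,-0.03,0,0,0,0,0,0,0,0,0]'
python3 -m creep '[0,0,0,0,0,0,0,0,0,0,0,0]'
python3 look.py w12
python3 - <<'E'
from h import *
z=np.load('pics/w12.npz');c=dict(intrinsics=z['K'],pose=z['P']);X=cloud(c,z['d']).reshape(-1,3)
r=np.hypot(X[:,0]-585.2,X[:,1]-96.4);q=X[(r<36)&(X[:,2]>44)&(X[:,2]<60)]
(cx,cy),rr=cv2.minEnclosingCircle(q[:,:2].astype(np.float32));print('cap',len(q),cx,cy,rr)
A=np.c_[q[:,:2]-[cx,cy],np.ones(len(q))];w=np.ones(len(q),bool)
for _ in range(4):
    k=np.linalg.lstsq(A[w],q[w,2],rcond=None)[0];w=abs(A@k-q[:,2])<1.5
print('plane',k.round(4),w.sum(),'expect ~51.4')
p=cv2.imread('pics/w12.png');s,_=manip.capture('scene');cv2.imwrite('pics/scene1.png',s)
cv2.imwrite('pics/fin.png',np.hstack([cv2.resize(p,(400,300)),cv2.resize(s[180:330,280:480],(400,300),interpolation=cv2.INTER_CUBIC)]))
E
```

```text
t: 21.65
position: [585.3, 96.3, 36.5]
orientation: [-0.0, 0.953, -0.302, 0.0]
force: [-2.2, 0.1, 4.7]
opening: 63.6
t: 22.15
position: [585.2, 96.3, 36.0]
orientation: [0.0, 0.953, -0.302, -0.0]
force: [0.1, 0.6, -1.0]
opening: 85.5
t: 22.65
position: [587.3, 96.5, 151.2]
orientation: [-0.001, 0.953, -0.301, 0.004]
force: [1.2, -0.4, 0.0]
opening: 85.0
t: 22.85
position: [584.5, 96.3, 145.2]
orientation: [0.0, 0.953, -0.302, -0.001]
force: [0.6, 0.2, -0.1]
opening: 85.4
t 22.85 [584.5  96.3 145.2] yang -2.1834 tilt [-0.0017 -0.0002] F [ 0.6  0.2 -0.1] op 85.43764782742767 j [ 0.085  0.525  1.615 -0.     1.003  2.268]
cap 7839 585.0899047851562 96.96514892578125 33.23482894897461
plane [-3.50000e-03  2.00000e-04  5.19194e+01] 7005 expect ~51.4
```

View pics/fin.png

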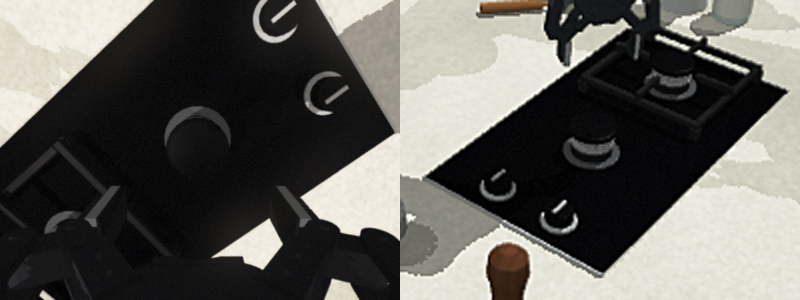

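The right-hand view shows the cap flat on the ring at (590,135), looking the same as the complete burner behind it. Nothing is touching the robot. Handing in.

```bash
python3 -c "from cell import manip;print(manip.close_job())"
```

```text
the job is handed in; nothing more can be done
None
```

The burner is back together: the smallest flame ring is seated on the bare burner, the black cap lies flat on it, and I handed the job in at about 23 s of the 72 s allowed.

- **Ring:** I set it on the seat with its pin about 14° off the hole, which showed faintly in a close picture, and turned it under at most about 8–10 N. It then dropped freely to 6.1 mm below where the pin had first touched. After release its top was at 41.98 mm (42 expected), with a slope under 0.003.
- **Cap:** It met the teeth at the expected height, with under 7 N on it. After release its top plane measured 51.9 mm against the 51.4 mm I expected. I put the 0.5 mm down to camera calibration. Its tilt was about 0.0035 rad, and its centre within about 1 mm of the ring's axis.
- **End state:** The gripper is open and about 100 mm clear. The robot touched nothing but the ring and the cap, and in the last pictures the hob area looked undisturbed. I did not re-check the rest of the worktop.
- **Readings that disagreed:** The gripper read 58.5 mm on the ring and 63.5 mm on the cap, both below their real size. The wrist camera was about 1 mm off from where the arm reported the ring to be. Both were small enough not to affect the fit.

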